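# Press a wheel bearing home with the bench bar clamp

### The arm

A 6-joint arm with a two-finger parallel gripper is mounted at the origin on the work surface. World frame = base frame: x ahead of the robot, y to its left, z up, the work surface at z = 0. Lengths are in m, angles in rad, forces in N, time in s.
With the tool pointing down it reaches from about 0.35 to 0.775 m from the base axis. Payload 5.5 kg.
Tool frame: the origin (TCP) lies between the finger pads; the fingertips stand 8 mm ahead of it and the grasp point (between the pads) lies 11 mm behind it; z points along the fingers, y is the line along which they close (so a half turn about z gives the same grasp; the last joint's range is limited). The gripper opens to 85 mm and grips with 20 to 120 N. Pads are 22 mm wide; open, the fingers measure 114 mm over their backs; the gripper's body (76 mm by 85 mm) begins 54 mm behind the grasp point. The pads swing forward as they close: fully open they stand 13 mm farther back than shut.
Start: joints at [1.002, 0.313, 0.046, 1.304, 0, 1.431], TCP at [0.239, 0.523, 0.21] pointing down, gripper open.
Joint ranges: [-2.76, 2.76], [-0.86, 1.69], [-1.03, 1.26], [-2.2, 2.34], [-1.47, 1.5], [-3.14, 3.14]. Speed limits (rad/s): [2.57, 2.57, 3.14, 3.14, 3.14, 3.14].

### API

Orientations are given as a unit quaternion [w, x, y, z].
In Python, from workcell import status, vision, job gives the robot as it stands. The module is installed in compiled form; this text tells all that it offers.
- The arm moves only by the tool apply_moves, never from a script. Its argument "moves" is one flat list of numbers, 6 for each row, row after row: the shift along the world's x, y, z in units of 25 mm (1.0 is 25 mm), then the turn, a rotation vector about the world's x, y, z in rad. In form: [x, y, z, rx, ry, rz, x, y, z, rx, ry, rz, ...]. A call has 1 to 20 rows; each row is the pose to reach, as a shift and turn from the pose commanded when the call began; what a row does not reach only later rows make up. A row lasts 1/12 s, in which the tool goes at most 41.7 mm and 7.16 degrees, less where a joint would pass 70% of its speed; a pose out of reach is approached as far as the arm can. A call with a gripper value outside its range is refused whole. "claw" is the opening in per cent of the stroke, from 0 (shut) to 100 (fully open), set as the call begins (left out, the last holds). The fingers move at their own pace and stop on an object; "newtons" is the grip in N (left out, the last holds). Time passes only in rows, so rows that repeat a pose let the fingers close. It gives the time, the measured TCP pose, the force, the opening and the grip force at its end, in the units of the state.
- status.get_state(): the state, without advancing time (a new reading comes with each control period).
- vision.read_camera(name): name is "side" or "top"; returns a dict with "image" (400x640x3 uint8, blue, green, red), "camera_matrix" (3x3 intrinsics, pixels), "camera_from_world" (4x4, takes a point from world to camera coordinates). Camera axes: x right, y down, z forward; pixel columns grow to the right and rows downward; lengths in m; the calibration is good to about 2 mm. A picture is of the moment at which its call begins. There is no depth.
- job.hand_in(): hands the job in; it is judged then, once.
The state is a dict: "clock": time; "joint_pos": joint angles; "qvel": joint speeds; "tau": joint torques, N m; "tcp_pos": TCP position; "orientation": TCP orientation; "wrist_force": force on the tool from outside, world axes, zero at the start; "ft_torque": the same for the moment, N m; "finger_gap": finger opening in m; "grip_force": force on a finger pad.
Only numpy, scipy, OpenCV 4.12 (cv2) and the standard library are available. Lean on these libraries where they do the work, as an engineer would, in place of code of your own. Each camera call takes 0.05 s, during which the arm holds its last target. There are 200 camera calls.

### The job

Pump the clamp's trigger until the moving jaw has pushed the protruding bearing fully home in the bicycle hub, and stop when you feel it bottom so that the bearing is not overloaded. Let the clamp do all the pushing: do not push the jaw or the bearing by hand. Then squeeze the release lever against the post on the jaw, slide the jaw all the way back to its stop, and let go, leaving the other things on the bench alone.

Things in the scene. Friction and masses are not known exactly. Their poses are not given: they have to be found in the camera images.
- press: Fixed bar clamp on a plywood board (440 x 150 x 18 mm) on the bench. Origin at bench level under the bar; x axis along the bar from trigger to hub (pressing direction), z up. In its frame (mm): board x -175 to 265; grey housing x -75 to 1, y +-22, up to z 106, ears of the trigger pin (at x -20, z 114) to z 124; guide bar top z 42; push rod axis z 78.
- trigger (a joint): Trigger angle: 0 = up at rest, grows as pressed down, stop at 0.42 rad; sprung back up. Black paddle reaching backwards (-x) from its pin, 0.24 rad up at rest, 0.18 rad below level at the stop. The first quarter of a stroke is idle; let go, the jaw keeps whole ratchet teeth of 5 mm (normally 10 mm a full stroke).
- trigger_pad (a point): Centre of the top of the trigger's thumb pad (42 mm along, 38 mm across), 105 mm from the pin, about 145 mm above the bench at rest; drops 43 mm in a full stroke. Pressing takes 4 N idle, 5 to 7 N while the jaw runs free, 8 to 11 N while the bearing slides in (brief clicks higher), then rises about 1 N per mm once it has bottomed. Jaw force over 40 N, reached at 22 to 25 N here, harms the bearing.
- jaw_travel (a joint): How far the moving jaw with its push rod stands forward of its rear stop (m): 0 = fully back, grows towards the hub, at most 0.06. It starts 0 to 12 mm forward. A ratchet stops it from going back unless the release lever is squeezed; it slides with about 4 N of friction.
- jaw: The moving jaw: grey head, top at z 100 mm, 36 mm wide, with a fixed black post, a release lever and a round jaw pad (26 mm in diameter) that is sprung (about 20 N per mm). Origin: same as press when the jaw is fully back; axes as the press.
- release (a joint): Release lever angle: hinged low in the moving jaw, its top swings forward (+x, to the post) as squeezed, 0 to 0.24 rad, sprung back; at rest 0 to 0.15 depending on the ratchet. Near its stop (above 0.20) the jaw is free to slide back. Takes 4 to 15 N at the tab.
- release_tab (a point): Centre of the rear face (to -x) of the release lever's black tab, 34 mm wide across, z 96 to 150 mm, point at z 132 mm. At rest this face is about 46 mm behind the front face of the post; fully squeezed about 30 mm.
- jaw_post (a point): Centre of the front face (to +x) of the fixed black post on the moving jaw, 34 mm wide across, z 100 to 150 mm, point at z 132 mm. Post and tab can be pinched from above with fingers closing along the press x axis (fingertips not below z 112 mm) and the jaw drawn to -x while pinched.
- pad_face (a point): Centre of the front face of the moving jaw's pad, z 78 mm.
- bearing_travel (a joint): How far the bearing has been pushed into the hub from its most protruding position (m). It starts at 0 to 0.008; 0.016 = fully home, flush with the hub's face, against a solid shoulder. It needs about 10 N to move and stays where it is left.
- bearing: Steel cartridge bearing, 28 mm in diameter, sticking 8 to 16 mm out of the hub at the start, facing the moving jaw. Origin is not on it: see bearing_face.
- bearing_face (a point): Centre of the bearing's face towards the moving jaw, z 78 mm.
- hub_face (a point): Centre of the aluminium bicycle hub's end face, z 78 mm (hub 70 mm long, flanges 56 mm in diameter, highest point z 106 mm), held still in a wooden cradle against the grey fixed jaw. Hub and fixed jaw stand at a different place along the bar each time (12 mm range).
- wrench: Loose steel wrench, 160 mm long, bystander, lying on the bench beside the board. Leave alone.
- jar: Closed glass jar, 60 mm in diameter, 75 mm high, bystander on the bench. Leave alone.
- axle_nut: Small turned steel axle cap, 28 mm wide, 22 mm high, bystander on the bench. Leave alone.
- screwdriver: Screwdriver, 180 mm long, bystander on the bench. Leave alone.

How it is judged:
On the way, in this order (a step that is already met when the one before it is completed fails the run):
1. the bearing is fully home in the hub (within 1 mm) (value of joint bearing_travel above 0.015 m), for 0.2 s.
2. the jaw is back at its stop with the bearing still home (value of joint bearing_travel above 0.015 m and value of joint jaw_travel below 0.004 m), for 0.2 s.
At the end, for the whole second after the job is handed in: The bearing is within 1 mm of fully home, the jaw is within 4 mm of its rear stop, and trigger and release lever are let go (all of step 2 and value of joint trigger below 0.05 rad and value of joint release below 0.18 rad); the robot touches nothing.
It fails at once if the jaw presses the bearing with more than 40 N (contact force between jaw and bearing above 40 N).
It fails at once if the robot pushes the bearing itself (more than 2 N) (contact force between any of the arm, the fingers and bearing above 2 N).
It fails at once if the robot pushes on the jaw (more than 6 N) before the bearing is home (not (value of joint bearing_travel above 0.015 m) and contact force between any of the arm, the fingers and jaw above 6 N).
It fails at once if a bystander is moved by more than 30 mm (distance of any of wrench, jar, axle_nut, screwdriver from where it was at the start of the episode above 0.03 m).
It also fails if it takes over 54 s, if anything falls off the work surface, if the arm or the gripper's body presses on something with over 40 N, if the wrist force passes 120 N, or if a joint passes its speed limit or range.

## Working session

There is one attempt and no reset: what is moved stays moved. The work goes in short steps, Python scripts to look and compute and a tool call to move; the robot and the scene stay as the last step left them, time stands still between calls to the robot, and variables do not carry over. Pictures are saved under pics/ and viewed, at most 10 in all, crops included, and the job is handed in when it is done.

Besides the shell and the picture viewer there is one more tool, called as name(argument=value, ...) on one line, values as JSON. apply_moves: Moves the arm, as the interface text tells. Its arguments: {"type":"object","properties":{"moves":{"type":"array","items":{"type":"number"}},"claw":{"type":"number"},"newtons":{"type":"number"}},"required":["moves"]}

```bash
mkdir -p pics; cat > h.py <<'E'
import numpy as np,cv2
from workcell import status,vision,job
def snap(n,f=None):
    d=vision.read_camera(n)
    if f: cv2.imwrite('pics/'+f,d['image'])
    return d
def ray(d,u,v):
    K=d['camera_matrix'];T=d['camera_from_world'];R=T[:3,:3]
    c=-R.T@T[:3,3];r=R.T@np.linalg.solve(K,[u,v,1.]);return c,r/np.linalg.norm(r)
def onz(d,u,v,z):
    c,r=ray(d,u,v);return c+r*(z-c[2])/r[2]
def proj(d,p):
    q=d['camera_matrix']@(d['camera_from_world'][:3,:3]@p+d['camera_from_world'][:3,3]);return q[:2]/q[2]
E
python3 - <<'E'
from h import *
import pickle
D={n:snap(n,n+'0.png') for n in('top','side')}
pickle.dump(D,open('d0.pkl','wb'))
for n in D: print(n,D[n]['camera_matrix'].round(1).tolist(),ray(D[n],320,200))
s=status.get_state();print(s)
E
```

```text
top [[457.0, 0.0, 314.4], [0.0, 457.0, 196.6], [0.0, 0.0, 1.0]] (array([0.42933338, 0.04859294, 1.28725348]), array([ 0.10102911,  0.0049384 , -0.99487121]))
side [[439.0, 0.0, 314.6], [0.0, 439.0, 189.2], [0.0, 0.0, 1.0]] (array([0.34998844, 0.62947112, 0.71257873]), array([ 0.260156  , -0.65786589, -0.7067753 ]))
{'clock': 0.1, 'joint_pos': array([1.00241729e+00, 3.13922408e-01, 4.50899539e-02, 1.30358404e+00,
       6.50369041e-06, 1.43121460e+00]), 'qvel': array([ 0.00012075, -0.00268921,  0.00257272, -0.00013293,  0.00076193,
       -0.00130086]), 'tau': array([ 4.09419998e-03, -4.81725419e+01,  2.99242991e+01,  1.26961918e-02,
       -2.07224394e-05, -5.93611091e-06]), 'tcp_pos': array([0.23880611, 0.5225325 , 0.20869863]), 'orientation': array([-2.83852206e-04,  2.12759823e-01,  9.77104192e-01, -7.58729770e-04]), 'wrist_force': array([-0.72432223,  0.19166008,  0.26575664]), 'ft_torque': array([-0.00655397, -0.03203633,  0.03892585]), 'grip_force': 0.0, 'finger_gap': 0.08551970284919551}
```

View pics/top0.png

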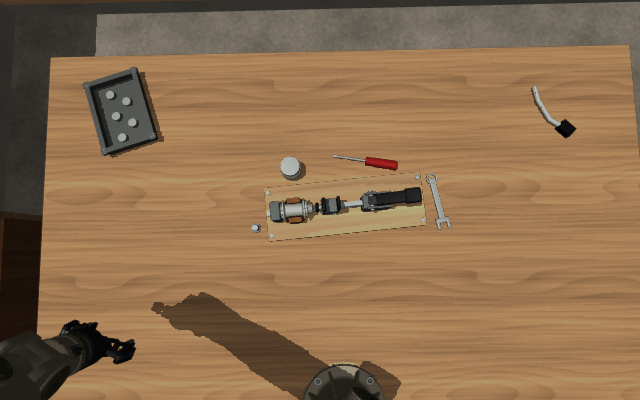

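View pics/side0.png

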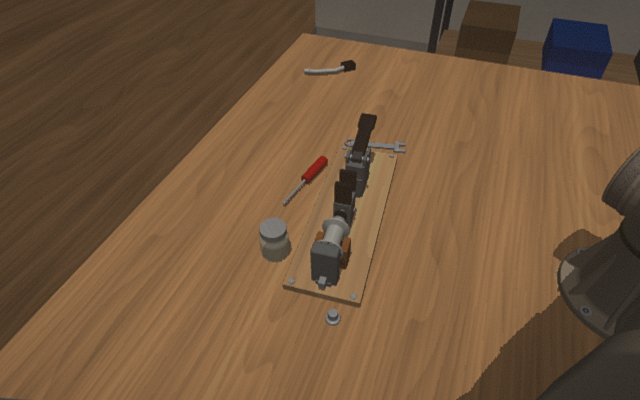

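The top view shows the board with corners near (265,188), (420,173), (426,224) and (269,241). The hub is at (290,210), the jaw at (331,205) and the trigger pad at (412,195). The press x axis points to image left, about world +y.

```bash
python3 - <<'E'
from h import *
import pickle
D=pickle.load(open('d0.pkl','rb'));d=D['top'];im=d['image']
h=cv2.cvtColor(im,cv2.COLOR_BGR2HSV)
C=[onz(d,u,v,.018) for u,v in((265.5,188.5),(420,173),(426,224),(269.5,240.5))]
for c in C:print(c.round(4))
ax=(C[0]-C[1]+C[3]-C[2]);print('lens',[np.linalg.norm(C[i]-C[(i+1)%4]).round(3) for i in range(4)])
ax/=np.linalg.norm(ax);ctr=sum(C)/4;o=ctr-ax*.045;o[2]=0
print('axis',ax,'yaw',np.arctan2(ax[1],ax[0]),'origin',o)
ly=np.array([-ax[1],ax[0],0])
P=lambda x,y,z:o+ax*x+ly*y+np.array([0,0,z])
print('pad',P(-.125,0,.145))
for nm in D:
  d=D[nm];dd=d['image'].copy();S=5 if nm=='top' else 4
  u0,v0,w,hh=(255,160,160,90) if nm=='top' else (270,100,150,150)
  B=cv2.resize(dd[v0:v0+hh,u0:u0+w],None,fx=S,fy=S,interpolation=cv2.INTER_CUBIC)
  for p in [(-.175,-.075,.018),(-.175,.075,.018),(.265,.075,.018),(.265,-.075,.018),(-.02,0,.124),(-.125,0,.145),(-.075,0,.106),(.001,0,.106)]:
    q=(proj(d,P(*p))-(u0,v0)+.5)*S; cv2.circle(B,tuple(int(a) for a in q),3,(0,255,0),-1)
  cv2.imwrite(f'pics/{nm}1.png',B)
np.save('press.npy',np.array([o,ax]))
E
```

```text
[0.5932 0.2072 0.018 ]
[ 0.6295 -0.226   0.018 ]
[ 0.4867 -0.2369  0.018 ]
[0.4478 0.1966 0.018 ]
lens [np.float64(0.435), np.float64(0.143), np.float64(0.435), np.float64(0.146)]
axis [-0.08658172  0.99624475  0.        ] yaw 1.6574865860390733 origin [ 0.54320106 -0.05962031  0.        ]
pad [ 0.55402377 -0.1841509   0.145     ]
```

View pics/top1.png

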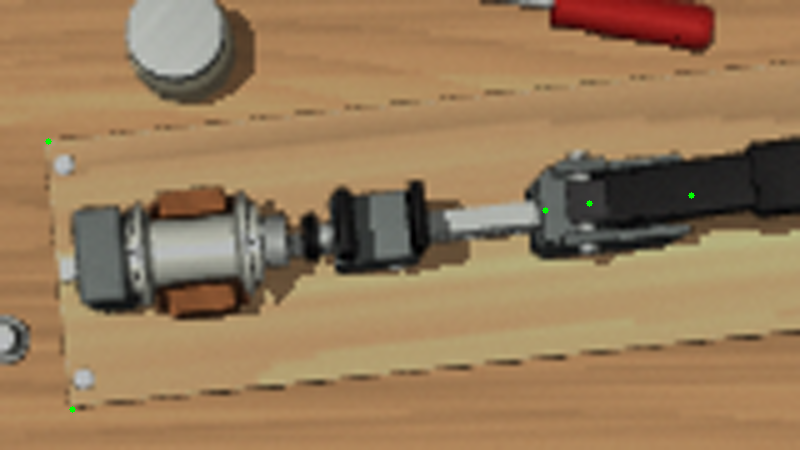

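View pics/side1.png

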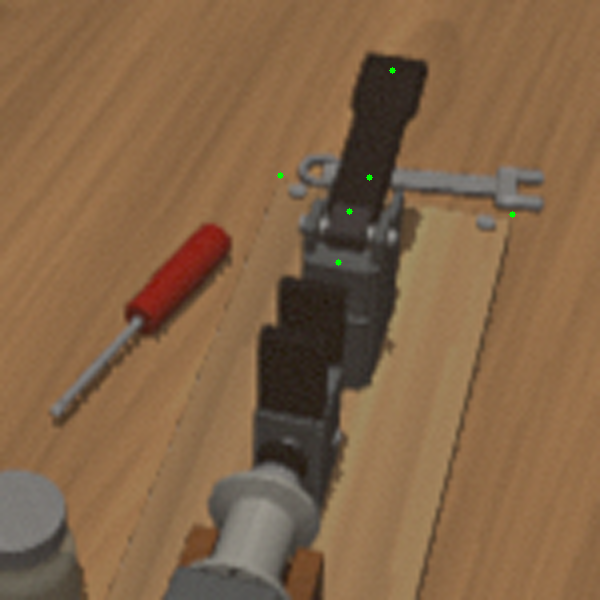

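The projected press frame fits both views: board, pin and housing all line up. The trigger pad is at about (0.554, -0.184, 0.145). I'll move above it with the gripper shut and the closing direction along the bar.

apply_moves(moves=[12.6,-28.26,-1,0,0,0.516,12.6,-28.26,-1,0,0,0.516,12.6,-28.26,-1,0,0,0.516,12.6,-28.26,-1,0,0,0.516,12.6,-28.26,-1,0,0,0.516,12.6,-28.26,-1,0,0,0.516,12.6,-28.26,-1,0,0,0.516,12.6,-28.26,-1,0,0,0.516,12.6,-28.26,-1,0,0,0.516,12.6,-28.26,-1,0,0,0.516,12.6,-28.26,-1,0,0,0.516,12.6,-28.26,-1,0,0,0.516,12.6,-28.26,-1,0,0,0.516,12.6,-28.26,-1,0,0,0.516,12.6,-28.26,-1,0,0,0.516,12.6,-28.26,-1,0,0,0.516,12.6,-28.26,-1,0,0,0.516,12.6,-28.26,-1,0,0,0.516,12.6,-28.26,-1,0,0,0.516,12.6,-28.26,-1,0,0,0.516], claw=0, newtons=40)

```text
clock: 1.77
tcp_pos: [0.5561, -0.1897, 0.1827]
orientation: [0.0, -0.041, 0.999, -0.001]
wrist_force: [0.7, 0.1, -0.5]
finger_gap: -0.0002
grip_force: 0.0
```

apply_moves(moves=[0,0,-0.5,0,0,0,0,0,-0.7,0,0,0,0,0,-0.7,0,0,0])

```text
clock: 2.02
tcp_pos: [0.5526, -0.1827, 0.165]
orientation: [-0.002, -0.044, 0.999, 0.001]
wrist_force: [0.1, 0.6, 0.3]
finger_gap: 0.0001
grip_force: 0.0
```

```bash
python3 - <<'E'
from h import *
import pickle
d=pickle.load(open('d0.pkl','rb'))['top'];o,ax=np.load('press.npy')
def X(cu,cv,z):
    p=onz(d,cu/5+255-.5,cv/5+160-.5,z)-o;return (p@ax*1000).round(1)
print('post front',X(333,230,.150),'tab rear',X(424,218,.150),'pad front',X(302,238,.09),'bearing face',X(288,238,.09),'hub face',X(262,238,.1))
print(status.get_state()['tcp_pos'],status.get_state()['wrist_force'])
s=snap('side','side2.png');B=s['image'][60:260,240:440];cv2.imwrite('pics/side2.png',cv2.resize(B,None,fx=3,fy=3,interpolation=cv2.INTER_CUBIC))
E
```

```text
post front 112.0 tab rear 66.2 pad front 128.3 bearing face 135.6 hub face 149.0
[ 0.55263795 -0.18267339  0.16504242] [0.05282438 0.59302248 0.32771396]
```

View pics/side2.png

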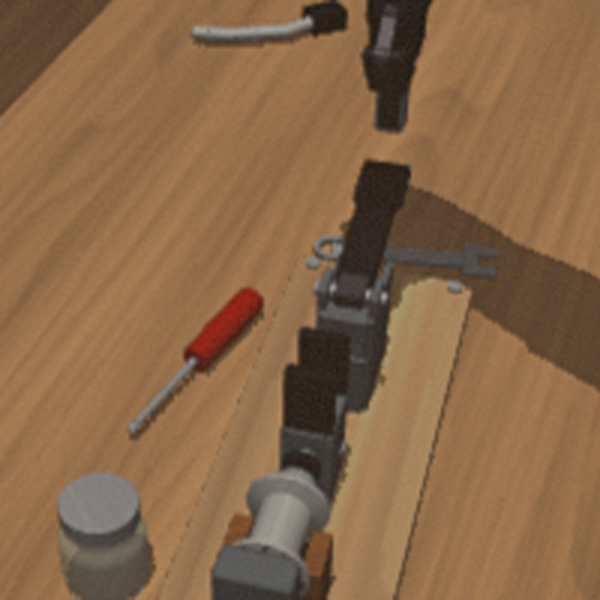

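The pad stands about 7 mm short of the bearing, which protrudes about 13.5 mm, so this should take two to three strokes. The fingertip is above the thumb pad at (390,130) in the crop, with a clear gap. Starting the first stroke; it can't bottom the bearing.

apply_moves(moves=[0,0,-0.3,0,0,0,0,0,-0.6,0,0,0,0,0,-0.8,0,0,0,0,0,-1.0,0,0,0,0,0,-1.2,0,0,0,0,0,-1.2,0,0,0])

```text
clock: 2.57
tcp_pos: [0.5534, -0.183, 0.1357]
orientation: [-0.001, -0.044, 0.999, 0.0]
wrist_force: [0.1, 0.1, -0.1]
finger_gap: -0.0
grip_force: 0.0
```

apply_moves(moves=[0,0,-0.2,0,0,0,0,0,-0.4,0,0,0,0,0,-0.6,0,0,0,0,0,-0.8,0,0,0,0,0,-0.8,0,0,0])

```text
clock: 2.98
tcp_pos: [0.5542, -0.1838, 0.1163]
orientation: [0.0, -0.043, 0.999, -0.0]
wrist_force: [0.7, -0.9, 2.2]
finger_gap: -0.0002
grip_force: 1.3
```

```bash
python3 - <<'E'
from h import *
s=snap('side');B=s['image'][80:200,290:450];t=snap('top');A=t['image'][165:225,340:450]
B=cv2.resize(B,(560,420),interpolation=cv2.INTER_CUBIC);A=cv2.resize(A,(230,125));
A=cv2.resize(t['image'][170:230,380:430],(240,288),interpolation=cv2.INTER_CUBIC);A=cv2.copyMakeBorder(A,0,132,0,0,0)
cv2.imwrite('pics/c3.png',np.hstack([B,A]))
print(status.get_state()['tcp_pos'],status.get_state()['wrist_force'])
E
```

```text
[ 0.55418809 -0.1836223   0.11700695] [ 0.8708062  -0.50521726  2.03275179]
```

View pics/c3.png

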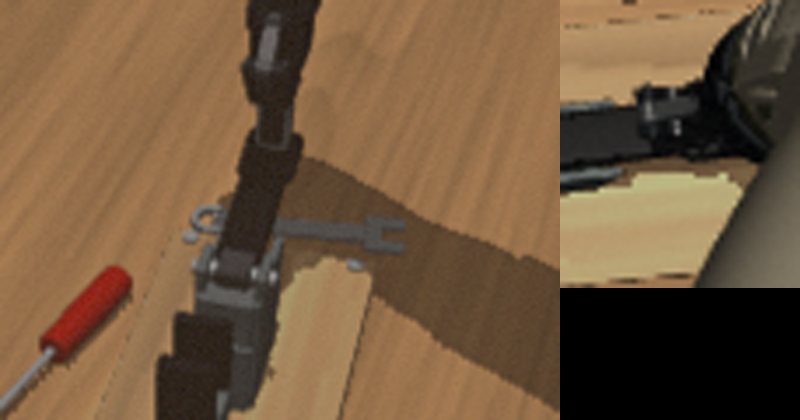

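```bash
python3 - <<'E'
from h import *
import pickle
d=pickle.load(open('d0.pkl','rb'))['side'];o,ax=np.load('press.npy')
P=lambda x,z:o+ax*x+np.array([0,0,z])
def cp(p): q=proj(d,p);return ((q-(290,80))*3.5).round(0),((q-(270,100))*4).round(0)
for x,z in((-.142,.150),(-.101,.140),(-.142,.135),(-.101,.125),(-.123,.145),(-.123,.135),(-.123,.109),(-.108,.109),(-.108,.125)):print(x,z,*cp(P(x,z)))
t=np.array([0.5542,-0.1836,0]);print('tip press x',(t-o)@ax,(t-o)@[-ax[1],ax[0],0])
E
```

```text
-0.142 0.15 [277. 109.] [397.  45.]
-0.101 0.14 [263. 157.] [381. 100.]
-0.142 0.135 [276. 128.] [395.  67.]
-0.101 0.125 [262. 176.] [379. 122.]
-0.123 0.145 [271. 132.] [389.  70.]
-0.123 0.135 [270. 144.] [388.  85.]
-0.123 0.109 [267. 177.] [385. 122.]
-0.108 0.109 [262. 190.] [380. 137.]
-0.108 0.125 [264. 170.] [382. 114.]
tip press x -0.1244664235673578 -0.00022326518558388533
```

apply_moves(moves=[0,0,-0.2,0,0,0,0,0,-0.4,0,0,0,0,0,-0.4,0,0,0])

```text
clock: 3.33
tcp_pos: [0.5542, -0.1841, 0.1067]
orientation: [0.0, -0.043, 0.999, -0.0]
wrist_force: [-0.1, -2.2, 2.9]
finger_gap: -0.0
grip_force: 1.7
```

```bash
python3 - <<'E'
from h import *
s=snap('side');B=s['image'][95:145,345:395]
B=cv2.resize(B,(590,590),interpolation=cv2.INTER_CUBIC);
B=np.clip(B.astype(float)*2.2,0,255).astype('uint8')
cv2.imwrite('pics/c4.png',B)
st=status.get_state();print(st['tcp_pos'],st['wrist_force'],st['finger_gap'])
E
```

```text
[ 0.55425344 -0.18387684  0.10690558] [-0.22449845 -2.62650424  2.7632931 ] 0.0002083272216934609
```

View pics/c4.png

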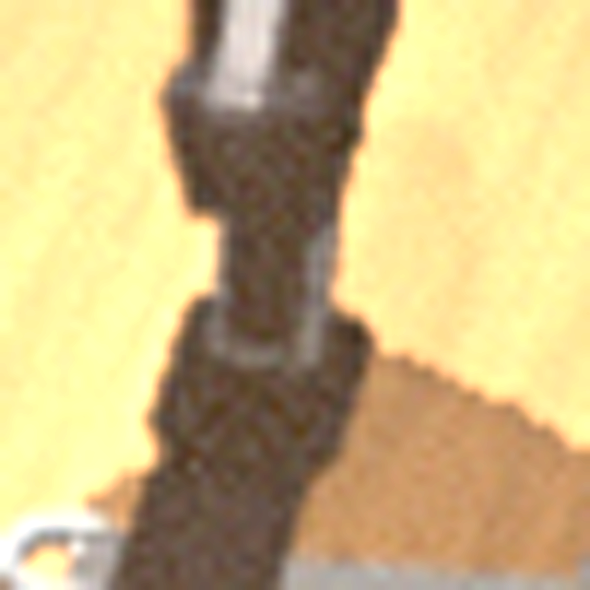

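```bash
python3 - <<'E'
from h import *
import pickle
d=pickle.load(open('d0.pkl','rb'))['side'];o,ax=np.load('press.npy')
for nm,u,v in(('tip',367.5,125.9),('rearL',361.8,120.3),('rearR',376.0,123),('frontL',358.5,134.2),('frontR',371.5,135.5),('rest rearL',270+368/4,100+55/4),('rest rearR',270+425/4,100+65/4),('rest frontR',270+410/4,100+115/4)):
  for z in(.099,.115,.13,.145):
    p=onz(d,u-.5,v-.5,z)-o;print(nm,z,(p@ax*1000).round(),(p@[-ax[1],ax[0],0]*1000).round(),end=' | ')
  print()
E
```

```text
tip 0.099 -158.0 -5.0 | tip 0.115 -135.0 -1.0 | tip 0.13 -114.0 2.0 | tip 0.145 -93.0 5.0 | 
rearL 0.099 -177.0 -23.0 | rearL 0.115 -154.0 -19.0 | rearL 0.13 -132.0 -15.0 | rearL 0.145 -111.0 -11.0 | 
rearR 0.099 -175.0 12.0 | rearR 0.115 -152.0 15.0 | rearR 0.13 -130.0 18.0 | rearR 0.145 -109.0 21.0 | 
frontL 0.099 -120.0 -18.0 | frontL 0.115 -98.0 -14.0 | frontL 0.13 -78.0 -11.0 | frontL 0.145 -58.0 -7.0 | 
frontR 0.099 -123.0 12.0 | frontR 0.115 -101.0 15.0 | frontR 0.13 -81.0 18.0 | frontR 0.145 -61.0 21.0 | 
rest rearL 0.099 -204.0 -29.0 | rest rearL 0.115 -181.0 -24.0 | rest rearL 0.13 -159.0 -20.0 | rest rearL 0.145 -136.0 -16.0 | 
rest rearR 0.099 -203.0 7.0 | rest rearR 0.115 -179.0 11.0 | rest rearR 0.13 -157.0 14.0 | rest rearR 0.145 -135.0 17.0 | 
rest frontR 0.099 -149.0 9.0 | rest frontR 0.115 -127.0 12.0 | rest frontR 0.13 -106.0 15.0 | rest frontR 0.145 -86.0 18.0 |
```

The crop shows the fingertip resting on the pad (tip near (265,365)), and the pad has dropped about 19 mm from rest. Contact is good, so I'll keep going by feel.

apply_moves(moves=[0,0,-0.15,0,0,0,0,0,-0.3,0,0,0,0,0,-0.4,0,0,0,0,0,-0.4,0,0,0])

```text
clock: 3.72
tcp_pos: [0.5544, -0.1845, 0.0973]
orientation: [0.0, -0.043, 0.999, -0.001]
wrist_force: [-0.8, -3.9, 4.7]
finger_gap: 0.0001
grip_force: 2.5
```

```bash
python3 - <<'E'
from h import *
t=snap('top');A=cv2.resize(t['image'][180:235,270:400],None,fx=4.5,fy=4.5,interpolation=cv2.INTER_CUBIC)
s=snap('side');B=cv2.resize(s['image'][95:245,315:395],None,fx=4,fy=4,interpolation=cv2.INTER_CUBIC)
A=A[:,:470]; A=cv2.copyMakeBorder(A,0,600-A.shape[0],0,0,0)
cv2.imwrite('pics/c5.png',np.hstack([B,A])[:600,:800])
st=status.get_state();print(st['tcp_pos'],st['wrist_force'],st['ft_torque'],st['finger_gap'])
E
```

```text
[ 0.55443561 -0.18431814  0.09746995] [-0.02775293 -3.39993915  4.44939355] [-0.69638268  0.10677563  0.02700986] -1.316649323472234e-05
```

View pics/c5.png

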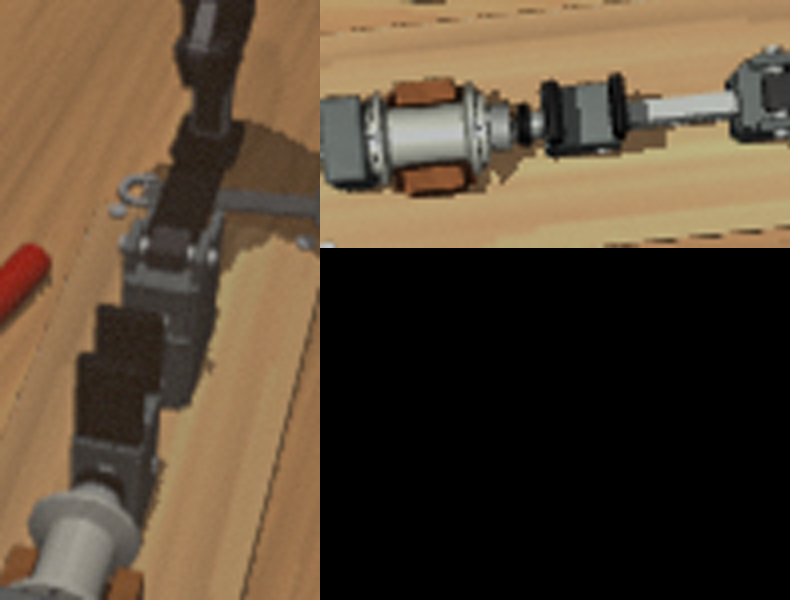

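The jaw moved forward about 5 mm and its pad is nearly at the bearing (gap near column 515). The trigger works; continuing the stroke.

apply_moves(moves=[0,0,-0.15,0,0,0,0,0,-0.3,0,0,0,0,0,-0.4,0,0,0,0,0,-0.4,0,0,0])

```text
clock: 4.15
tcp_pos: [0.5545, -0.1842, 0.0874]
orientation: [0.0, -0.043, 0.999, -0.001]
wrist_force: [-0.5, -4.2, 5.3]
finger_gap: 0.0
grip_force: 3.2
```

apply_moves(moves=[0,0,-0.1,0,0,0,0,0,-0.2,0,0,0,0,0,-0.2,0,0,0])

```text
clock: 4.4
tcp_pos: [0.5545, -0.184, 0.083]
orientation: [0.001, -0.044, 0.999, -0.001]
wrist_force: [-2.2, -3.3, 10.6]
finger_gap: 0.0001
grip_force: 4.8
```

apply_moves(moves=[0,0,-0.1,0,0,0,0,0,-0.2,0,0,0,0,0,-0.2,0,0,0])

```text
clock: 4.65
tcp_pos: [0.5545, -0.1837, 0.0795]
orientation: [0.001, -0.044, 0.999, -0.001]
wrist_force: [-3.7, -0.7, 16.8]
finger_gap: 0.0002
grip_force: 7.9
```

apply_moves(moves=[0,0,-0.1,0,0,0,0,0,-0.2,0,0,0,0,0,-0.2,0,0,0])

```text
clock: 4.9
tcp_pos: [0.5549, -0.1838, 0.079]
orientation: [0.002, -0.044, 0.999, -0.001]
wrist_force: [-13.7, 3.6, 42.3]
finger_gap: 0.0
grip_force: 20.9
```

Trigger stop felt at TCP z≈0.0795. Full strokes run from about 0.123 to 0.080. Letting it up.

apply_moves(moves=[0,0,0.8,0,0,0,0,0,1.6,0,0,0,0,0,2.1,0,0,0,0,0,2.1,0,0,0,0,0,2.1,0,0,0])

```text
clock: 5.32
tcp_pos: [0.5545, -0.1831, 0.1246]
orientation: [0.001, -0.044, 0.999, 0.0]
wrist_force: [1.8, -0.2, 1.9]
finger_gap: -0.0001
grip_force: 1.3
```

```bash
cat > m.py <<'E'
from h import *
import sys
o,ax=np.load('press.npy')
t=snap('top');G=t['image'].astype(int)
# profile along press axis at z .078, y=0 : brightness per mm
g=cv2.cvtColor(t['image'],cv2.COLOR_BGR2GRAY).astype(np.float32)
def prof(z,x0,x1,ys):
    out=[]
    for x in range(x0,x1,2):
        v=[cv2.getRectSubPix(g,(1,1),tuple(map(float,proj(t,o+ax*x/1000+np.array([-ax[1],ax[0],0])*y/1000+[0,0,z]))))[0,0] for y in ys]
        out.append(int(np.mean(v)))
    return out
print('rod',prof(.09,100,160,(-3,0,3)),'from100 step2')
print('post',prof(.150,50,140,(-8,0,8)),'from50')
st=status.get_state();print(st['clock'],st['tcp_pos'],st['wrist_force'])
E
python3 m.py
python3 - <<'E'
import sys;sys.path.insert(0,'.')
E
```

```text
rod [97, 61, 57, 56, 44, 24, 23, 30, 30, 28, 51, 121, 151, 134, 67, 34, 22, 27, 50, 58, 110, 160, 163, 161, 124, 113, 172, 161, 142, 143] from100 step2
post [168, 167, 165, 164, 163, 160, 149, 120, 109, 108, 108, 83, 36, 22, 26, 15, 37, 94, 111, 113, 113, 113, 114, 114, 115, 104, 68, 57, 55, 50, 28, 21, 28, 31, 28, 56, 108, 134, 116, 81, 62, 56, 63, 66, 81] from50
5.3667 [ 0.55419744 -0.18309603  0.12384416] [ 1.07959121 -0.64207262  3.18786915]
```

The jaw held about 10 mm and the pad is at the bearing. Second stroke.

apply_moves(moves=[0,0,0.15,0,0,0,0,0,0.15,0,0,0,0,0,-0.2,0,0,0,0,0,-0.5,0,0,0,0,0,-0.8,0,0,0,0,0,-1.0,0,0,0,0,0,-1.1,0,0,0,0,0,-1.1,0,0,0])

```text
clock: 6.03
tcp_pos: [0.5548, -0.1854, 0.0971]
orientation: [0.001, -0.043, 0.999, -0.002]
wrist_force: [-0.3, -5.1, 8.1]
finger_gap: 0.0001
grip_force: 4.1
```

apply_moves(moves=[0,0,-0.08,0,0,0,0,0,-0.16,0,0,0,0,0,-0.16,0,0,0])

```text
clock: 6.28
tcp_pos: [0.5548, -0.1855, 0.0937]
orientation: [0.001, -0.043, 0.999, -0.002]
wrist_force: [-2.2, -4.4, 10.7]
finger_gap: -0.0002
grip_force: 5.2
```

apply_moves(moves=[0,0,-0.08,0,0,0,0,0,-0.16,0,0,0,0,0,-0.16,0,0,0])

```text
clock: 6.53
tcp_pos: [0.5548, -0.1854, 0.0897]
orientation: [0.001, -0.043, 0.999, -0.002]
wrist_force: [-1.2, -3.8, 9.9]
finger_gap: -0.0001
grip_force: 5.1
```

apply_moves(moves=[0,0,-0.08,0,0,0,0,0,-0.14,0,0,0,0,0,-0.14,0,0,0])

```text
clock: 6.78
tcp_pos: [0.5548, -0.1853, 0.0862]
orientation: [0.001, -0.043, 0.999, -0.002]
wrist_force: [-0.7, -4.2, 9.5]
finger_gap: -0.0002
grip_force: 5.2
```

apply_moves(moves=[0,0,-0.08,0,0,0,0,0,-0.12,0,0,0,0,0,-0.12,0,0,0])

```text
clock: 7.03
tcp_pos: [0.5548, -0.1851, 0.0832]
orientation: [0.001, -0.043, 0.999, -0.001]
wrist_force: [-1.9, -3.5, 10.6]
finger_gap: -0.0002
grip_force: 5.3
```

apply_moves(moves=[0,0,-0.06,0,0,0,0,0,-0.1,0,0,0,0,0,-0.1,0,0,0])

```text
clock: 7.28
tcp_pos: [0.5548, -0.1849, 0.0808]
orientation: [0.001, -0.043, 0.999, -0.001]
wrist_force: [-1.6, -1.7, 10.4]
finger_gap: -0.0004
grip_force: 5.4
```

apply_moves(moves=[0,0,-0.06,0,0,0,0,0,-0.06,0,0,0])

```text
clock: 7.45
tcp_pos: [0.5548, -0.1848, 0.0794]
orientation: [0.001, -0.043, 0.999, -0.001]
wrist_force: [-1.6, -1.4, 10.7]
finger_gap: 0.0002
grip_force: 5.5
```

apply_moves(moves=[0,0,-0.05,0,0,0,0,0,-0.05,0,0,0])

```text
clock: 7.62
tcp_pos: [0.5548, -0.1848, 0.0792]
orientation: [0.001, -0.043, 0.999, -0.001]
wrist_force: [-3.6, -1.9, 17.3]
finger_gap: 0.0001
grip_force: 8.5
```

apply_moves(moves=[0,0,0.7,0,0,0,0,0,1.4,0,0,0,0,0,2.0,0,0,0,0,0,2.0,0,0,0,0,0,2.0,0,0,0])

```text
clock: 8.03
tcp_pos: [0.5541, -0.1834, 0.1266]
orientation: [-0.0, -0.044, 0.999, 0.0]
wrist_force: [-0.2, 0.4, -0.9]
finger_gap: -0.0001
grip_force: 0.0
```

```bash
python3 m.py
```

```text
rod [116, 116, 116, 117, 102, 71, 57, 56, 55, 50, 24, 22, 29, 33, 24, 52, 108, 149, 141, 69, 33, 22, 22, 39, 48, 87, 170, 161, 143, 144] from100 step2
post [169, 167, 166, 165, 166, 164, 165, 164, 164, 166, 167, 146, 116, 109, 107, 106, 78, 32, 22, 27, 17, 52, 100, 111, 113, 114, 114, 115, 115, 114, 85, 59, 56, 55, 48, 25, 19, 29, 32, 30, 64, 113, 121, 82, 44] from50
8.0833 [ 0.55356898 -0.18321383  0.12585812] [ 1.23330612 -0.60610652  1.41889044]
```

About 2 to 4 mm still sticks out. Third stroke: quick through the idle part, then small steps.

apply_moves(moves=[0,0,-0.2,0,0,0,0,0,-0.4,0,0,0,0,0,-0.5,0,0,0,0,0,-0.5,0,0,0])

```text
clock: 8.42
tcp_pos: [0.5538, -0.1836, 0.1135]
orientation: [-0.001, -0.043, 0.999, 0.0]
wrist_force: [0.7, -2.2, 2.5]
finger_gap: 0.0002
grip_force: 1.2
```

apply_moves(moves=[0,0,-0.06,0,0,0,0,0,-0.12,0,0,0,0,0,-0.12,0,0,0])

```text
clock: 8.67
tcp_pos: [0.5539, -0.1839, 0.1117]
orientation: [-0.0, -0.043, 0.999, -0.0]
wrist_force: [-1.2, -2.6, 4.5]
finger_gap: 0.0002
grip_force: 2.2
```

apply_moves(moves=[0,0,-0.06,0,0,0,0,0,-0.12,0,0,0,0,0,-0.12,0,0,0])

```text
clock: 8.92
tcp_pos: [0.554, -0.1842, 0.1091]
orientation: [-0.0, -0.043, 0.999, -0.001]
wrist_force: [-1.6, -4.1, 5.8]
finger_gap: -0.0
grip_force: 2.7
```

apply_moves(moves=[0,0,-0.06,0,0,0,0,0,-0.12,0,0,0,0,0,-0.12,0,0,0])

```text
clock: 9.17
tcp_pos: [0.5541, -0.1845, 0.1063]
orientation: [0.0, -0.043, 0.999, -0.001]
wrist_force: [-2.3, -3.9, 7.1]
finger_gap: -0.0002
grip_force: 3.1
```

apply_moves(moves=[0,0,-0.06,0,0,0,0,0,-0.12,0,0,0,0,0,-0.12,0,0,0])

```text
clock: 9.42
tcp_pos: [0.5541, -0.1848, 0.1038]
orientation: [0.0, -0.043, 0.999, -0.001]
wrist_force: [-3.3, -4.9, 9.1]
finger_gap: -0.0002
grip_force: 4.5
```

apply_moves(moves=[0,0,-0.06,0,0,0,0,0,-0.12,0,0,0,0,0,-0.12,0,0,0])

```text
clock: 9.67
tcp_pos: [0.5541, -0.1851, 0.101]
orientation: [0.0, -0.043, 0.999, -0.002]
wrist_force: [-2.6, -4.5, 9.6]
finger_gap: -0.0002
grip_force: 4.8
```

apply_moves(moves=[0,0,-0.06,0,0,0,0,0,-0.12,0,0,0,0,0,-0.12,0,0,0])

```text
clock: 9.92
tcp_pos: [0.5543, -0.1852, 0.0983]
orientation: [0.0, -0.043, 0.999, -0.002]
wrist_force: [-4.5, -5.2, 11.2]
finger_gap: 0.0
grip_force: 6.0
```

apply_moves(moves=[0,0,-0.05,0,0,0,0,0,-0.08,0,0,0,0,0,-0.08,0,0,0])

```text
clock: 10.17
tcp_pos: [0.5543, -0.1852, 0.0969]
orientation: [0.001, -0.043, 0.999, -0.002]
wrist_force: [-4.5, -4.6, 14.3]
finger_gap: 0.0003
grip_force: 7.4
```

apply_moves(moves=[0,0,-0.05,0,0,0,0,0,-0.08,0,0,0,0,0,-0.08,0,0,0])

```text
clock: 10.42
tcp_pos: [0.5543, -0.1852, 0.0953]
orientation: [0.001, -0.043, 0.999, -0.002]
wrist_force: [-5.6, -4.4, 16.8]
finger_gap: 0.0
grip_force: 8.6
```

The force is climbing steadily (11.2, 14.3, 16.8 N), so the bearing has bottomed. Letting go and checking.

apply_moves(moves=[0,0,0.3,0,0,0,0,0,0.8,0,0,0,0,0,1.6,0,0,0,0,0,2.8,0,0,0,0,0,4.2,0,0,0,0,0,4.2,0,0,0,0,0,4.2,0,0,0,0,0,4.2,0,0,0], claw=100)

```text
clock: 11.08
tcp_pos: [0.5537, -0.1829, 0.1969]
orientation: [-0.0, -0.044, 0.999, 0.001]
wrist_force: [0.1, -0.4, -0.6]
finger_gap: 0.0859
grip_force: 0.0
```

```bash
python3 m.py; python3 - <<'E'
from h import *
t=snap('top');A=cv2.resize(t['image'][180:230,270:360],None,fx=8,fy=8,interpolation=cv2.INTER_CUBIC);cv2.imwrite('pics/c6.png',A)
o,ax=np.load('press.npy')
P=lambda x,z:o+ax*x+np.array([0,0,z])
st=status.get_state();print(st['tcp_pos'],st['joint_pos'].round(2))
c=st['tcp_pos'];m=P(.107,.13);print('mid',m,(m-c)/.025)
E
```

```text
rod [115, 115, 116, 117, 118, 109, 67, 58, 56, 55, 55, 27, 19, 27, 35, 24, 50, 101, 147, 131, 75, 32, 23, 21, 34, 83, 169, 162, 144, 144] from100 step2
post [169, 168, 167, 166, 167, 165, 169, 170, 167, 166, 167, 167, 166, 138, 111, 106, 104, 102, 84, 36, 22, 25, 33, 81, 111, 113, 114, 115, 115, 115, 109, 75, 58, 55, 55, 49, 25, 19, 28, 33, 26, 56, 109, 106, 78] from50
11.1333 [ 0.55325326 -0.18275242  0.19617216] [-0.13573267  0.21128768 -0.02243498]
[ 0.55306182 -0.18271802  0.19587491] [-0.46  0.33  0.04  1.28  0.   -0.54]
mid [0.53393681 0.04697788 0.13      ] [-0.76500026  9.18783609 -2.6349966 ]
```

View pics/c6.png

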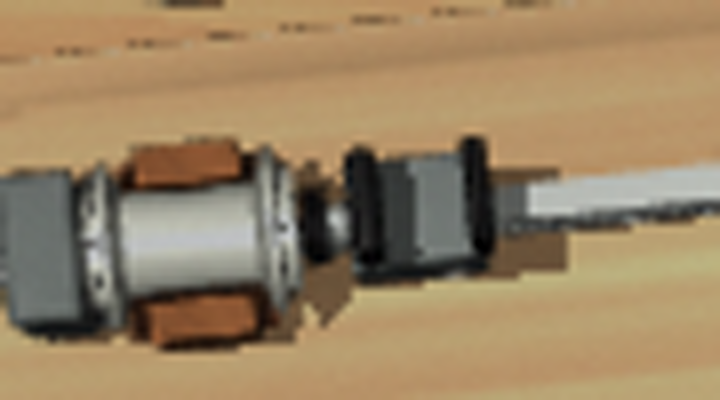

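The crop shows the black jaw pad (column 315) right against the hub flange with no bearing ring left, so the bearing is flush. The post front is at press x≈131.5 mm and the tab rear at ≈87 mm. Moving above the pair with the fingers open.

apply_moves(moves=[-0.76,9.15,0,0,0,0,-0.76,9.15,0,0,0,0,-0.76,9.15,0,0,0,0,-0.76,9.15,0,0,0,0,-0.76,9.15,0,0,0,0,-0.76,9.15,0,0,0,0,-0.76,9.15,0,0,0,0,-0.76,9.15,0,0,0,0,-0.76,9.15,-0.6,0,0,0,-0.76,9.15,-1,0,0,0,-0.76,9.15,-1,0,0,0])

```text
clock: 12.1
tcp_pos: [0.5333, 0.0442, 0.1697]
orientation: [-0.003, -0.043, 0.999, 0.0]
wrist_force: [-0.7, -0.9, -0.9]
finger_gap: 0.0853
grip_force: 0.0
```

```bash
python3 - <<'E'
from h import *
s=snap('side');u0,v0=270,90
A=cv2.resize(s['image'][v0:v0+150,u0:u0+150],None,fx=4,fy=4,interpolation=cv2.INTER_CUBIC)
A=np.clip(A.astype(float)*1.7,0,255).astype('uint8')
o,ax=np.load('press.npy');ly=np.array([-ax[1],ax[0],0]);st=status.get_state();c=st['tcp_pos']
print(c,((c-o)@ax).round(4),((c-o)@ly).round(4),st['wrist_force'])
def dot(p,col): cv2.circle(A,tuple(int(a) for a in (proj(s,p)-(u0,v0)+.5)*4),3,col,-1)
for y in(-.017,.017):
  dot(o+ax*.1315+ly*y+[0,0,.15],(0,255,0)); dot(o+ax*.087+ly*y+[0,0,.15],(0,255,255))
for sgn in(1,-1): dot(c+ax*.0425*sgn+[0,0,-.008],(0,0,255))
cv2.imwrite('pics/c7.png',A)
E
```

```text
[0.53378842 0.04421393 0.1708201 ] 0.1043 0.0004 [ 0.65442348 -0.27416952 -0.95411105]
```

View pics/c7.png

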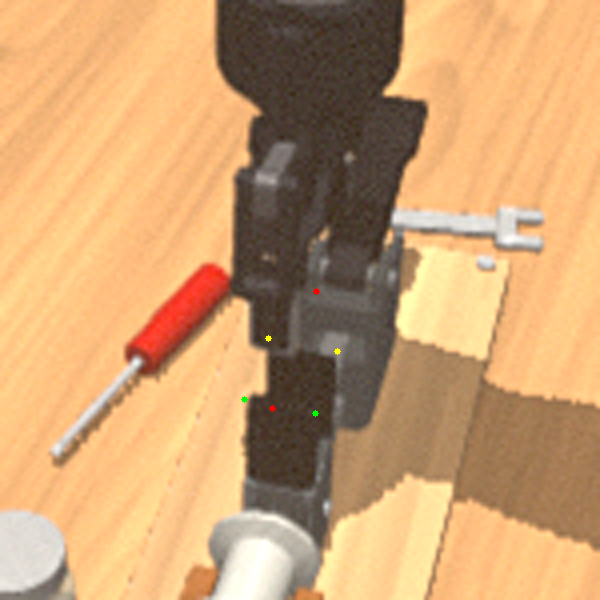

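```bash
python3 - <<'E'
from h import *
import pickle
s=pickle.load(open('d0.pkl','rb'))['side']
o,ax=np.load('press.npy');ly=np.array([-ax[1],ax[0],0])
f=lambda x,y,z:((proj(s,o+ax*x+ly*y+[0,0,z])-(270,90)+.5)*4).round().tolist()
for z in(.162,.18,.195,.21):print(z,[f(x,y,z) for x in(.147,.161) for y in(-.011,.011)])
print('post',[f(.1315,y,z) for z in(.15,.10) for y in(-.017,.017)])
print('housing top front',[f(.001,y,.106) for y in(-.022,.022)],'jaw head front?')
E
```

```text
0.162 [[248.0, 406.0], [296.0, 415.0], [240.0, 426.0], [288.0, 436.0]]
0.18 [[249.0, 376.0], [297.0, 386.0], [241.0, 397.0], [289.0, 407.0]]
0.195 [[249.0, 351.0], [298.0, 360.0], [241.0, 372.0], [290.0, 382.0]]
0.21 [[250.0, 326.0], [299.0, 335.0], [241.0, 346.0], [291.0, 356.0]]
post [[244.0, 400.0], [316.0, 413.0], [243.0, 474.0], [312.0, 488.0]]
housing top front [[299.0, 295.0], [380.0, 310.0]] jaw head front?
```

The green dots match the post, but the true fingertip at (270,345) sits about 30 mm above where the stated tip should be. That agrees with where I felt the trigger pad. Lowering with this offset, then closing partly.

apply_moves(moves=[-0.09,0.15,-0.5,0,0,0,-0.09,0.15,-1.1,0,0,0,-0.09,0.15,-1.7,0,0,0,-0.09,0.15,-2.2,0,0,0,-0.09,0.15,-2.5,0,0,0,-0.09,0.15,-2.6,0,0,0,-0.09,0.15,-2.6,0,0,0])

```text
clock: 12.73
tcp_pos: [0.5326, 0.0485, 0.1075]
orientation: [-0.001, -0.043, 0.999, 0.0]
wrist_force: [-0.1, -0.1, -0.2]
finger_gap: 0.0854
grip_force: 0.0
```

apply_moves(moves=[0,0,0,0,0,0,0,0,0,0,0,0,0,0,0,0,0,0,0,0,0,0,0,0], claw=68, newtons=30)

```text
clock: 13.07
tcp_pos: [0.5333, 0.049, 0.1085]
orientation: [0.001, -0.044, 0.999, -0.0]
wrist_force: [1.0, 0.4, -0.1]
finger_gap: 0.058
grip_force: 0.0
```

```bash
python3 - <<'E'
from h import *
s=snap('side');u0,v0=270,120
A=cv2.resize(s['image'][v0:v0+120,u0:u0+120],None,fx=5,fy=5,interpolation=cv2.INTER_CUBIC)
A=np.clip(A.astype(float)*2.2,0,255).astype('uint8')
o,ax=np.load('press.npy');ly=np.array([-ax[1],ax[0],0]);st=status.get_state();c=st['tcp_pos']
print(c,((c-o)@ax).round(4),((c-o)@ly).round(4),st['wrist_force'],st['finger_gap'])
cv2.imwrite('pics/c8.png',A)
E
```

```text
[0.53324518 0.04899123 0.10833492] 0.1091 0.0005 [ 0.00250902 -0.65032889 -0.23712603] 0.05841128519206581
```

View pics/c8.png

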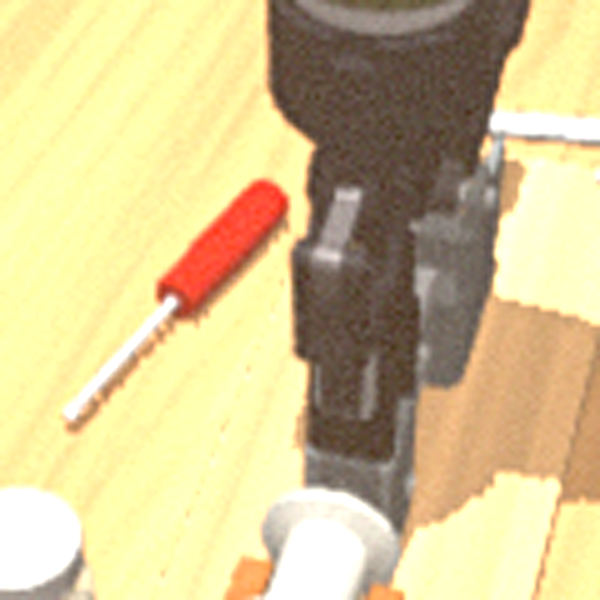

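The fingers straddle tab and post. The front fingertip, at (347,415), overlaps the upper part of the post and is centred. I'll close in stages, keeping the front finger at the post.

apply_moves(moves=[0,0,-0.1,0,0,0,0,0,-0.1,0,0,0,0,0,-0.1,0,0,0], claw=53)

```text
clock: 13.37
tcp_pos: [0.5328, 0.0492, 0.1051]
orientation: [-0.0, -0.044, 0.999, 0.0]
wrist_force: [0.8, 1.3, -0.2]
finger_gap: 0.045
grip_force: 0.6
```

apply_moves(moves=[0,0.06,0,0,0,0,0,0.1,0,0,0,0,0,0.1,0,0,0,0], claw=46)

```text
clock: 13.62
tcp_pos: [0.5329, 0.0513, 0.1054]
orientation: [0.0, -0.044, 0.999, -0.0]
wrist_force: [-0.5, -0.2, 1.7]
finger_gap: 0.0394
grip_force: 1.0
```

apply_moves(moves=[0,0.06,0,0,0,0,0,0.1,0,0,0,0,0,0.1,0,0,0,0], claw=39)

```text
clock: 13.87
tcp_pos: [0.533, 0.0535, 0.1054]
orientation: [0.0, -0.043, 0.999, -0.001]
wrist_force: [-0.6, -1.5, 2.5]
finger_gap: 0.0331
grip_force: 1.1
```

apply_moves(moves=[0,0.04,0,0,0,0,0,0.06,0,0,0,0,0,0.06,0,0,0,0,0,0.06,0,0,0,0], claw=15)

```text
clock: 14.2
tcp_pos: [0.533, 0.0553, 0.1059]
orientation: [0.0, -0.044, 0.999, -0.0]
wrist_force: [-2.4, 0.2, 6.3]
finger_gap: 0.0253
grip_force: 30.2
```

Pinched at 30 N with a 25 mm gap. Drawing the jaw back.

apply_moves(moves=[0.01,-0.1,0,0,0,0,0.02,-0.2,0,0,0,0,0.03,-0.3,0,0,0,0,0.035,-0.4,0,0,0,0,0.035,-0.4,0,0,0,0])

```text
clock: 14.62
tcp_pos: [0.5338, 0.0456, 0.1058]
orientation: [0.0, -0.044, 0.999, 0.0]
wrist_force: [-1.4, 0.9, 5.9]
finger_gap: 0.0258
grip_force: 30.7
```

apply_moves(moves=[0.01,-0.1,0,0,0,0,0.02,-0.2,0,0,0,0,0.03,-0.3,0,0,0,0,0.035,-0.4,0,0,0,0,0.035,-0.4,0,0,0,0])

```text
clock: 15.03
tcp_pos: [0.5347, 0.0356, 0.1059]
orientation: [0.0, -0.044, 0.999, 0.0]
wrist_force: [-1.6, 0.4, 6.2]
finger_gap: 0.0254
grip_force: 30.7
```

apply_moves(moves=[0.01,-0.1,0,0,0,0,0.02,-0.2,0,0,0,0,0.03,-0.3,0,0,0,0,0.035,-0.4,0,0,0,0,0.035,-0.4,0,0,0,0])

```text
clock: 15.45
tcp_pos: [0.5354, 0.0279, 0.1059]
orientation: [0.0, -0.044, 0.999, 0.003]
wrist_force: [-2.8, 9.0, 5.5]
finger_gap: 0.0251
grip_force: 35.2
```

apply_moves(moves=[0.01,-0.06,0,0,0,0,0.01,-0.12,0,0,0,0,0.015,-0.2,0,0,0,0,0.015,-0.2,0,0,0,0])

```text
clock: 15.78
tcp_pos: [0.5354, 0.028, 0.1059]
orientation: [0.001, -0.046, 0.999, 0.008]
wrist_force: [-1.0, 26.5, 7.4]
finger_gap: 0.0257
grip_force: 43.7
```

The jaw is at its stop: firm resistance after about 27 mm. Taking off the pull, opening and lifting.

apply_moves(moves=[0,0.1,0,0,0,0,0,0.25,0,0,0,0,0,0.25,0,0,0,0])

```text
clock: 16.03
tcp_pos: [0.5354, 0.028, 0.1059]
orientation: [-0.0, -0.044, 0.999, 0.0]
wrist_force: [-3.4, 3.5, 8.6]
finger_gap: 0.0253
grip_force: 32.2
```

apply_moves(moves=[0,0,0,0,0,0,0,0,0,0,0,0,0,0,0,0,0,0,0,0,0,0,0,0,0,0,0,0,0,0,0,0,0,0,0,0], claw=85)

```text
clock: 16.53
tcp_pos: [0.5359, 0.0268, 0.1052]
orientation: [-0.0, -0.043, 0.999, 0.0]
wrist_force: [-0.6, 0.5, 0.7]
finger_gap: 0.0723
grip_force: 0.0
```

apply_moves(moves=[0,0,0.5,0,0,0,0,0,1.3,0,0,0,0,0,2.4,0,0,0,0,0,3.6,0,0,0,0,0,5,0,0,0,-0.5,1,6,0,0,0,-1,2,6,0,0,0,-2,3,6,0,0,0,-3,4,6,0,0,0,-4,5,6,0,0,0,-4,6,6,0,0,0,-4,6,6,0,0,0])

```text
clock: 17.53
tcp_pos: [0.4344, 0.18, 0.2558]
orientation: [0.0, -0.046, 0.999, 0.001]
wrist_force: [0.3, 0.6, 0.2]
finger_gap: 0.0725
grip_force: 0.0
```

```bash
python3 m.py; python3 - <<'E'
from h import *
t=snap('top');A=cv2.resize(t['image'][165:240,260:420],None,fx=5,fy=5,interpolation=cv2.INTER_CUBIC);cv2.imwrite('pics/c9.png',A)
E
```

```text
rod [28, 62, 129, 150, 123, 65, 30, 24, 37, 77, 146, 151, 153, 161, 140, 169, 158, 138, 147, 96, 81, 81, 72, 78, 65, 88, 170, 162, 144, 144] from100 step2
post [110, 108, 104, 74, 30, 25, 23, 16, 57, 104, 112, 113, 113, 114, 115, 115, 114, 84, 59, 56, 49, 26, 20, 29, 33, 21, 40, 84, 128, 132, 99, 61, 51, 58, 98, 150, 151, 156, 160, 148, 160, 135, 121, 97, 77] from50
17.5833 [0.43518748 0.1785166  0.25561419] [ 0.56331552  0.35212491 -0.23230928]
```

View pics/c9.png

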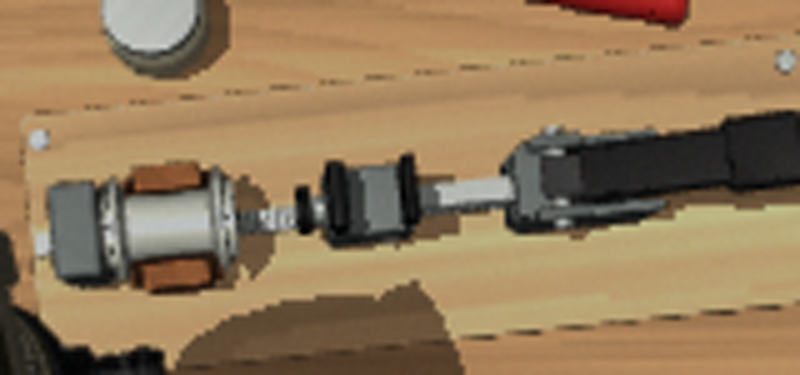

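The picture shows the jaw fully back (post at column 335), the bearing flush with the hub face (column 235), the trigger up, and the gripper clear. Handing in.

```bash
python3 -c "
from workcell import job;print(job.hand_in())"
```

```text
the job is handed in; nothing more can be done
None
```

The job is handed in (no verdict came back): the bearing bottomed at about 17 N on the trigger and looks flush with the hub, the jaw was pulled back firmly to its stop, the trigger and release lever were let go, and I saw no sign of the other things on the bench being touched.

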